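Reset the tripped breaker inside the blue weld controller

ROBOT

A 6-joint arm with a two-finger parallel gripper is mounted at the origin on the work surface. World frame = base frame: x ahead of the robot, y to its left, z up, the work surface at z = 0. Lengths are in mm, angles in rad, forces in N, time in s.
With the tool pointing down it reaches from about 350 to 975 mm from the base axis. Payload 7.1 kg.
Tool frame: the origin (TCP) lies at the very end of the fingers, on their centre line; the grasp point (between the pads) lies 19 mm behind it; y points along the fingers, z is the direction in which the jaws open and shut, and the axes are right-handed (so a half turn about y gives the same grasp; the last joint's range is limited). The gripper opens to 88 mm and grips with 3 to 60 N. Pads are 20 mm wide; open, the fingers measure 115 mm over their backs; the gripper's body (75 mm by 178 mm) begins 61 mm behind the grasp point.
Start: joints at [1.25, 0.423, 1.63, -0, 1.089, -0.019], TCP at [185.743, 596.745, 187.575] pointing down, gripper open.
Joint ranges: [-3, 3], [-0.9, 2.11], [0.09, 2.58], [-1.31, 4.45], [0.11, 2.69], [-2.54, 2.54]. Speed limits (rad/s): [2.39, 2.39, 3.01, 3.14, 3.14, 3.14].

INTERFACE

Orientations are given as a rotation vector (axis times angle).
In Python, from workcell import ctrl gives the robot as it stands.
- The arm moves only by the shell command python3 -m jog 'ROWS'. ROWS is JSON, a list of rows, each a list of 3 entries, a list of its own where there are three numbers: the opening, from 0 (shut) to 1 (fully open), then the shift along the tool's x, y, z in cm, then the turn, a rotation vector about the tool's x, y, z in rad. In form: [[claw, [dx, dy, dz], [wx, wy, wz]], ...]. A call has 1 to 8 rows; each row is the pose to reach, as a shift and turn from the pose commanded when the call began, along the tool's axes at that moment; what a row does not reach only later rows make up. A row lasts 1/10 s, in which the tool goes at most 50 mm and 8.59 degrees, less where a joint would pass 70% of its speed; a pose out of reach is approached as far as the arm can. A call with a gripper value outside its range is refused whole. The fingers move at their own pace and stop on an object; the grip force is fixed at half the most. Time passes only in rows, so rows that repeat a pose let the fingers close. It gives the time, the measured TCP pose, the force and the opening at its end, in the units of the state.
- ctrl.get_obs(): the state, without advancing time (a new reading comes with each control period).
- ctrl.get_image(name): name is "scene" or "side" or "wrist"; returns a dict with "color" (420x560x3 uint8, red, green, blue), "z_map" (420x560 float32, mm along the optical axis (not along the pixel's ray), 0 where there is no reading), "fx", "fy", "cx", "cy" (pixels), "dist_coeffs" ([k1, k2, p1, p2, k3] as OpenCV has them; the pictures are not rectified), "pose" (4x4, takes a point from camera to world coordinates). Camera axes: x right, y down, z forward; pixel columns grow to the right and rows downward; lengths in mm; the calibration is good to about 2 mm. A picture is of the moment at which its call begins.
- ctrl.close_job(): hands the job in, once; it reports no verdict.
The state is a dict: "t": time; "qpos": joint angles; "qvel": joint speeds; "joint_torque": joint torques, N m; "ee_pos": TCP position; "orientation": TCP orientation; "ft_force": force on the tool from outside, world axes, zero at the start; "moment": the same for the moment, N m; "width": finger opening in mm.
Only numpy, scipy, OpenCV 4.12 (cv2) and the standard library are available. Lean on these libraries where they do the work, as an engineer would, in place of code of your own. Each camera call takes 0.05 s, during which the arm holds its last target.

TASK

The blue weld controller has tripped. Pull its chassis out by the black handle until the slides lock, push the popped-out yellow breaker button on its deck fully in, then press the red release on top of the blue cabinet so that the chassis runs fully home again. Leave the grey controller shut.

Things in the scene. Friction and masses are not known exactly. Their poses are not given: they have to be found in the camera images.
- blue_handle (a point): Centre of the black handle bar on the blue chassis's front: level along its y axis, 104 mm long, 12 mm thick (x), 14 mm high, 95 mm above the bench; 44 mm free behind it to the front panel, open above and below between 10 mm stems at its ends. x points from front to back (into the blue cabinet), z up. The blue cabinet is 260 mm deep, 200 wide, 105 high, fixed to the bench.
- blue_chassis (a joint): How far the blue chassis is out, in m: 0 home; it slides along the handle's -x, towards the robot. It locks by itself once pulled past 0.120; firm stop at 0.140. Self-closing slides: pulling takes 3 N, under 10 N near the latch; let go before the lock, it runs home. Unlocked by the release, it runs softly home by itself within 2 s.
- blue_breaker_top (a point): Centre of the top of the yellow breaker button, 24 mm across, on the blue chassis's deck, 75 mm above the bench when popped out. It moves with the chassis, 105 mm behind the handle bar and 35 mm to its +y; hidden under the cabinet's top while home, open from above when locked out. Within 20 mm around it nothing on the deck stands above 55 mm.
- blue_breaker (a joint): How far that yellow button is pushed in, in m: 0 popped out, 0.008 fully in; it slides straight down with about 3 N of friction and stays where it is left.
- blue_release_top (a point): Centre of the top of the red round release button, 26 mm across, 121 mm above the bench, on top of the blue cabinet near its front right corner; it stays with the cabinet. Pressed straight down, 10 mm of travel against a spring (2 N at first, 5 N fully down); 7 mm frees the locked chassis at once, it need not be held longer. It dips by itself as the chassis passes the latch.
- grey_chassis (a joint): How far the chassis of the grey controller is out, in m: 0 home. This second unit, the same in form but grey, stands beside the blue one on either side; leave it shut.

How it is judged:
By the outcome, as a careful person would: the job done as asked, in the order asked, and still so for the second after the job is handed in, with the robot touching nothing.
It also fails if it takes over 59 s, if anything falls off the work surface, if the arm or the gripper's body presses on something with over 40 N, if the wrist force passes 120 N, or if a joint passes its speed limit or range.

## Working session

There is one attempt and no reset: what is moved stays moved. The work goes in short steps, Python scripts to look and compute and a shell command to move; the robot and the scene stay as the last step left them, time stands still between calls to the robot, and variables do not carry over. Pictures are saved under pics/ and viewed, and the job is handed in when it is done.

```bash
mkdir -p pics; python3 - <<'E'
from workcell import ctrl
import cv2
o=ctrl.get_obs(); print(o)
for n in("scene","side","wrist"):
    im=ctrl.get_image(n); cv2.imwrite(f"pics/{n}0.png",im["color"][:,:,::-1])
    print(n,im["fx"],im["fy"],im["cx"],im["cy"],im["dist_coeffs"],im["pose"])
E
```

```text
{'t': 0.0, 'qpos': array([ 1.25002828e+00,  4.23838958e-01,  1.63065341e+00,  8.69778029e-06,
        1.08859475e+00, -1.89728078e-02]), 'qvel': array([-0.00097392, -0.00090055, -0.00041671,  0.00048555, -0.00139715,
       -0.00100467]), 'joint_torque': array([ 1.57900737e-03, -5.44625902e+01, -2.73673171e+01,  6.45114155e-02,
        2.27497896e-02, -9.62155173e-05]), 'ee_pos': array([185.54295877, 596.20802573, 186.81728273]), 'orientation': array([-1.55926028,  0.23712289, -0.23671275]), 'ft_force': array([-0.40409879,  0.28822749,  0.10276542]), 'moment': array([-0.03158936, -0.01090883,  0.00640387]), 'width': 87.75844591238997}
scene 540.4387373088199 540.4387373088199 278.7396317279907 207.4879853591582 [0.0417211 0.        0.        0.        0.       ] [[ 4.63023423e-01  5.02330322e-01 -7.30255816e-01  1.38167965e+03]
 [ 8.86162294e-01 -2.79136391e-01  3.69863846e-01 -3.67259778e+02]
 [-1.80471485e-02 -8.18380793e-01 -5.74392878e-01  6.83362514e+02]
 [ 0.00000000e+00  0.00000000e+00  0.00000000e+00  1.00000000e+00]]
side 525.8807506846218 525.8807506846218 275.26534430596934 204.20322200476073 [-4.53012519e-05  0.00000000e+00  0.00000000e+00  0.00000000e+00
  0.00000000e+00] [[-9.99863755e-01 -1.02404028e-02  1.29462242e-02  6.36002158e+02]
 [-1.61591715e-02  7.67322344e-01 -6.41057955e-01  5.57222883e+02]
 [-3.36923539e-03 -6.41179815e-01 -7.67383277e-01  7.78467100e+02]
 [ 0.00000000e+00  0.00000000e+00  0.00000000e+00  1.00000000e+00]]
wrist 340.9974809412639 340.9974809412639 280.4628432700488 208.06107951304494 [-0.00880698  0.          0.          0.          0.        ] [[ 2.96964252e-01  9.20603466e-01  2.53577388e-01  1.17145374e+02]
 [ 9.54888278e-01 -2.86084700e-01 -7.96487329e-02  6.18062253e+02]
 [-7.80288784e-04  2.65790901e-01 -9.64030387e-01  3.83223752e+02]
 [ 0.00000000e+00  0.00000000e+00  0.00000000e+00  1.00000000e+00]]
```

View pics/scene0.png

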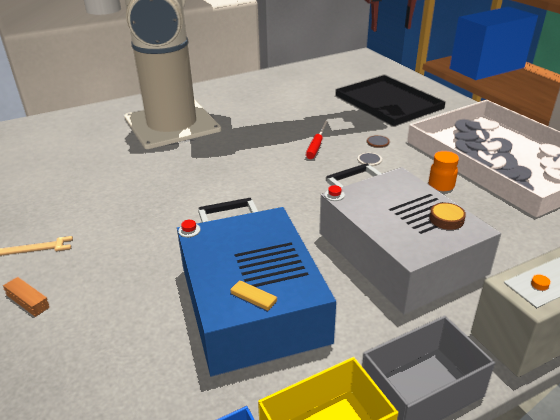

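View pics/side0.png

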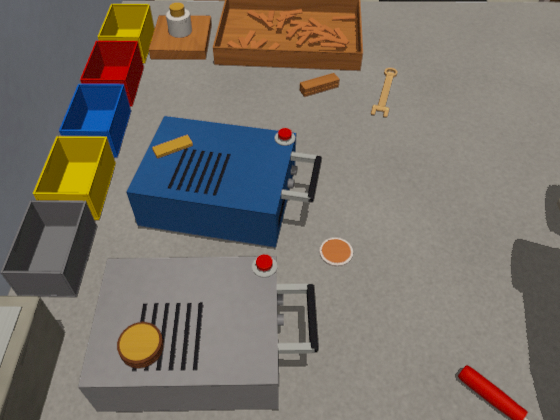

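View pics/wrist0.png

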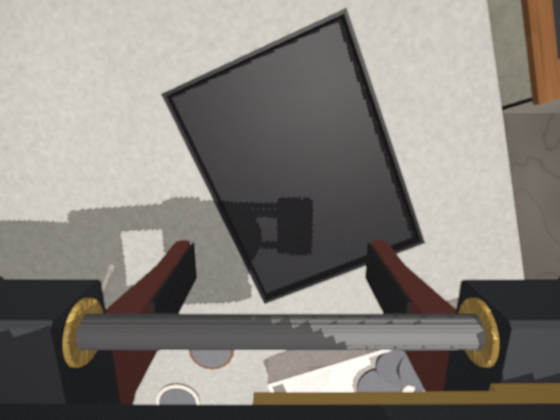

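The scene view shows the blue unit: handle at about (227,206), red release at (189,228). In the side view the handle is at (315,178) and the release at (285,135). The grey unit is on the +y side. Next I'll measure these.

```bash
cat > h.py <<'E'
from workcell import ctrl
import cv2, numpy as np
def rays(im,px):
    K=np.array([[im["fx"],0,im["cx"]],[0,im["fy"],im["cy"]],[0,0,1]])
    u=cv2.undistortPoints(np.float64(px).reshape(-1,1,2),K,np.float64(im["dist_coeffs"])).reshape(-1,2)
    d=np.c_[u,np.ones(len(u))]@im["pose"][:3,:3].T
    return im["pose"][:3,3],d
def plane(im,px,z):
    o,d=rays(im,px); return o+d*((z-o[2])/d[:,2])[:,None]
def comps(mask,box,amin=20):
    m=np.zeros(mask.shape,np.uint8); x0,y0,x1,y1=box; m[y0:y1,x0:x1]=mask[y0:y1,x0:x1]
    n,l,s,c=cv2.connectedComponentsWithStats(m)
    return [(s[i,4],c[i],l==i) for i in range(1,n) if s[i,4]>=amin]
def tri(a,pa,b,pb):
    o1,d1=rays(a,[pa]);o2,d2=rays(b,[pb]);d1=d1[0];d2=d2[0]
    s=np.linalg.lstsq(np.c_[d1,-d2],o2-o1,rcond=None)[0]
    p,q=o1+d1*s[0],o2+d2*s[1]; return (p+q)/2,np.linalg.norm(p-q)
E
python3 - <<'E'
from h import *
np.set_printoptions(precision=1,suppress=True)
S={}
for n,rb,hb in(("scene",(170,210,205,245),(190,190,265,225)),("side",(270,120,300,150),(300,145,330,210))):
    im=ctrl.get_image(n);c=im["color"].astype(int)
    red=((c[...,0]>130)&(c[...,1]<60)&(c[...,2]<60)).astype(np.uint8)
    r=max(comps(red,rb),key=lambda t:t[0]); 
    blk=(c.max(2)<55).astype(np.uint8)
    h=max(comps(blk,hb),key=lambda t:t[0])
    ys,xs=np.nonzero(h[2]); rect=cv2.minAreaRect(np.c_[xs,ys].astype(np.float32))
    print(n,"red",r[:2],plane(im,[r[1]],119),"handle",h[:2],rect,plane(im,[h[1]],97))
    bp=cv2.boxPoints(rect); print(bp); print(plane(im,bp,98))
    S[n]=(im,r[1],h[1])
    blue=((c[...,2]>80)&(c[...,2]>2*c[...,0])&(c[...,1]<110)).astype(np.uint8)
    t=max(comps(blue,(100,100,340,370) if n=="side" else (170,190,340,370)),key=lambda t:t[0])
    print("blue area",t[0],t[1])
for k in(1,2): print(tri(S["scene"][0],S["scene"][k],S["side"][0],S["side"][k]))
E
```

```text
scene red (np.int32(137), array([188.2, 225.3])) [[ 635.3 -166.9  119. ]] handle (np.int32(338), array([225.6, 205.6])) ((225.51507568359375, 205.74716186523438), (7.555830001831055, 50.98649215698242), 79.3803482055664) [[581.4 -75.2  97. ]]
[[199.8 206.7]
 [249.9 197.3]
 [251.3 204.8]
 [201.2 214.2]]
[[ 562.5 -120.2   98. ]
 [ 579.9  -23.4   98. ]
 [ 604.1  -31.9   98. ]
 [ 586.5 -126.5   98. ]]
blue area 13753 [254.4 289.9]
side red (np.int32(98), array([284.6, 132.5])) [[ 632.8 -166.3  119. ]] handle (np.int32(274), array([313.9, 178.1])) ((313.6153869628906, 178.42306518554688), (6.471832275390625, 46.0872917175293), 11.309932708740234) [[580.4 -72.8  97. ]]
[[305.9 200.4]
 [315.  155.2]
 [321.3 156.5]
 [312.3 201.7]]
[[ 595.6  -20.4   98. ]
 [ 576.8 -128.9   98. ]
 [ 565.3 -125.8   98. ]
 [ 584.9  -17.7   98. ]]
blue area 10061 [217.2 165.8]
(array([ 633.1, -166.7,  118. ]), np.float64(1.166683037513521))
(array([580. , -74.4,  95.6]), np.float64(0.7342636869031345))
```

```bash
cat >> h.py <<'E'
from scipy.spatial.transform import Rotation as Rn
H=np.array([580.,-74.,95.]); YAW=-0.174
X=np.array([np.cos(YAW),np.sin(YAW),0]); Y=np.array([-np.sin(YAW),np.cos(YAW),0]); Z=np.array([0,0,1.])
def Rt(zt):
    y=-Z; return Rn.from_matrix(np.c_[np.cross(y,zt),y,zt])
def delta(p,R=None):
    o=ctrl.get_obs(); R0=Rn.from_rotvec(o["orientation"])
    print("t",o["t"],"p",o["ee_pos"],"F",o["ft_force"],"q",o["qpos"])
    print(" shift cm",R0.inv().apply(np.asarray(p)-o["ee_pos"])/10, "turn",(R0.inv()*R).as_rotvec() if R is not None else None)
E
python3 - <<'E'
from h import *
np.set_printoptions(precision=3,suppress=True)
o=ctrl.get_obs(); print(Rn.from_rotvec(o["orientation"]).as_matrix())
p=H.copy();p[2]=165
for s in(1,-1): delta(p,Rt(s*X))
E
```

```text
[[ 0.955 -0.     0.297]
 [-0.297 -0.001  0.955]
 [-0.    -1.    -0.001]]
t 0.25 p [185.647 596.505 187.227] F [-0.651  0.082  0.17 ] q [ 1.25   0.423  1.63  -0.     1.089 -0.019]
 shift cm [ 57.583   2.258 -52.297] turn [0.001 1.443 0.   ]
t 0.25 p [185.647 596.505 187.227] F [-0.651  0.082  0.17 ] q [ 1.25   0.423  1.63  -0.     1.089 -0.019]
 shift cm [ 57.583   2.258 -52.297] turn [ 0.001 -1.699 -0.001]
```

```bash
python3 -m jog '[[0.46,[4,0,-3.6],[0,0.1,0]],[0.46,[8,0,-7.2],[0,0.2,0]],[0.46,[12,0,-10.8],[0,0.3,0]],[0.46,[16,0,-14.4],[0,0.4,0]],[0.46,[19,0,-17.3],[0,0.5,0]],[0.46,[22,0,-20],[0,0.6,0]],[0.46,[25.5,0,-23.2],[0,0.7,0]],[0.46,[29,0,-26.3],[0,0.8,0]]]'; python3 - <<'E'
from h import *
np.set_printoptions(precision=3,suppress=True)
p=H.copy();p[2]=165
delta(p,Rt(X))
E
```

```text
t: 1.05
ee_pos: [385.1, 257.7, 187.8]
orientation: [-1.394, 0.86, -0.86]
ft_force: [0.7, 0.5, -1.2]
width: 40.9
t 1.05 p [385.099 257.677 187.787] F [ 0.726  0.547 -1.19 ] q [ 0.564  0.183  1.976 -0.     0.982  0.099]
 shift cm [38.386  2.28   2.544] turn [-0.     0.639 -0.   ]
```

```bash
python3 -m jog '[[0.46,[4.8,0.2,0.3],[0,0.08,0]],[0.46,[9.6,0.5,0.6],[0,0.16,0]],[0.46,[14.4,0.8,1],[0,0.24,0]],[0.46,[19.2,1,1.3],[0,0.32,0]],[0.46,[24,1.3,1.6],[0,0.4,0]],[0.46,[28.8,1.6,1.9],[0,0.48,0]],[0.46,[33.6,2,2.2],[0,0.56,0]],[0.46,[38,2.3,2.5],[0,0.639,0]]]'; python3 - <<'E'
from h import *
np.set_printoptions(precision=3,suppress=True)
p=H.copy();p[2]=78
delta(p,Rt(X))
cv2.imwrite("pics/w1.png",ctrl.get_image("wrist")["color"][:,:,::-1])
cv2.imwrite("pics/s1.png",ctrl.get_image("side")["color"][:,:,::-1])
E
```

```text
t: 1.85
ee_pos: [579.3, -70.5, 164.4]
orientation: [-1.122, 1.336, -1.336]
ft_force: [1.2, -0.0, -0.2]
width: 40.2
t 1.85 p [579.297 -70.459 164.384] F [ 1.194 -0.009 -0.202] q [-0.141  0.391  1.742 -0.     1.009  0.033]
 shift cm [0.337 8.638 0.13 ] turn [-0.  0. -0.]
```

View pics/w1.png

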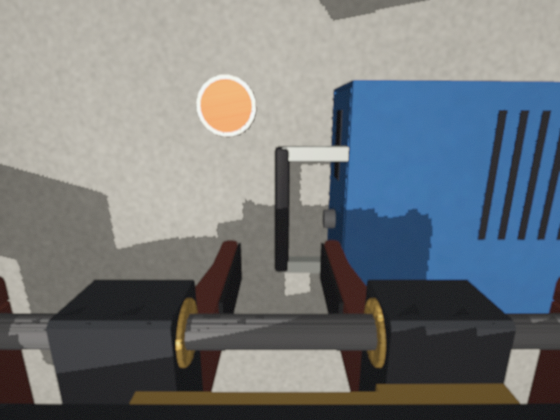

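View pics/s1.png

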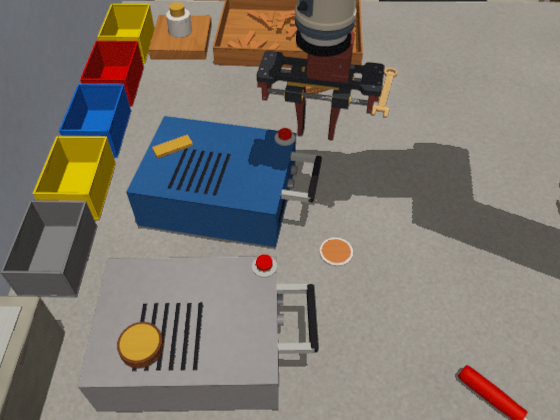

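The wrist view shows the bar from (282,147) to (282,270), parallel to the pads and midway between the fingers. I'll descend and grip.

```bash
python3 - <<'E'
from h import *
im=ctrl.get_image("wrist"); print(plane(im,[[282,147],[282,208],[282,270]],102))
E
python3 -m jog '[[0.46,[0.3,3,0.1],[0,0,0]],[0.46,[0.3,6,0.1],[0,0,0]],[0.46,[0.3,8.6,0.1],[0,0,0]],[0.46,[0.3,8.6,0.1],[0,0,0]],[0,[0.3,8.6,0.1],[0,0,0]],[0,[0.3,8.6,0.1],[0,0,0]],[0,[0.3,8.6,0.1],[0,0,0]],[0,[0.3,8.6,0.1],[0,0,0]]]'
```

```text
[[ 591.52133139  -24.5257415   102.        ]
 [ 583.28318235  -71.24173263  102.        ]
 [ 574.03222996 -123.7052548   102.        ]]
t: 2.8
ee_pos: [579.7, -71.3, 79.8]
orientation: [-1.123, 1.332, -1.334]
ft_force: [0.5, -0.8, 0.9]
width: 11.8
```

```bash
python3 -m jog '[[0,[0,0,-1],[0,0,0]],[0,[0,0,-3],[0,0,0]],[0,[0,0,-5],[0,0,0]],[0,[0,0,-7],[0,0,0]],[0,[0,0,-9],[0,0,0]],[0,[0,0,-11],[0,0,0]],[0,[0,0,-12.5],[0,0,0]],[0,[0,0,-13.2],[0,0,0]]]'
python3 -m jog '[[0,[0,0,0],[0,0,0]],[0,[0,0,0],[0,0,0]]]'
python3 - <<'E'
from h import *
cv2.imwrite("pics/s2.png",ctrl.get_image("side")["color"][:,:,::-1])
o=ctrl.get_obs();print((o["ee_pos"]-H)@X)
E
```

```text
t: 3.6
ee_pos: [446.8, -48.7, 78.7]
orientation: [-1.125, 1.334, -1.333]
ft_force: [-0.2, -0.1, 0.0]
width: 0.5
t: 3.8
ee_pos: [449.7, -49.2, 78.9]
orientation: [-1.123, 1.332, -1.334]
ft_force: [-0.2, 0.7, 0.6]
width: 0.4
-132.41753405133593
```

View pics/s2.png

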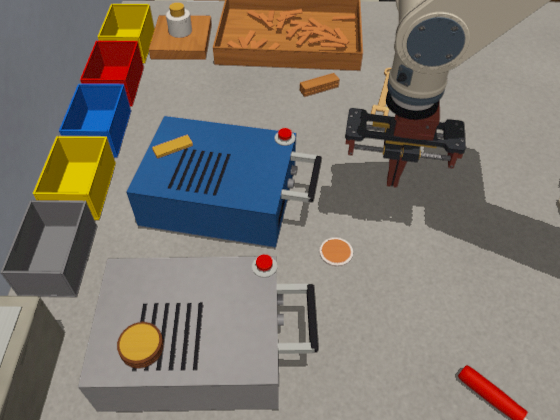

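The bar slipped out of the grip and the chassis ran home (the side view shows the handle back at (315,178)). I'll retry with the fingers deeper and a slower pull, watching the opening.

```bash
python3 -m jog '[[0.46,[0,-3,0],[0,0,0]],[0.46,[0,-5,0],[0,0,0]],[0.46,[0,-5,4.5],[0,0,0]],[0.46,[0,-5,9],[0,0,0]],[0.46,[0,-5,13.2],[0,0,0]],[0.46,[0,-5,13.2],[0,0,0]]]'; python3 - <<'E'
from h import *
np.set_printoptions(precision=3,suppress=True)
im=ctrl.get_image("wrist"); cv2.imwrite("pics/w3.png",im["color"][:,:,::-1])
p=H.copy();p[2]=66
delta(p,Rt(X))
E
```

```text
t: 4.45
ee_pos: [585.1, -72.4, 129.0]
orientation: [-1.12, 1.329, -1.336]
ft_force: [-0.4, 0.6, 0.3]
width: 39.8
t 4.5 p [581.459 -71.853 128.204] F [-0.069  0.224 -0.19 ] q [-0.143  0.44   1.763 -0.     0.938  0.027]
 shift cm [ 0.236  6.22  -0.115] turn [-0.001  0.004  0.   ]
```

View pics/w3.png

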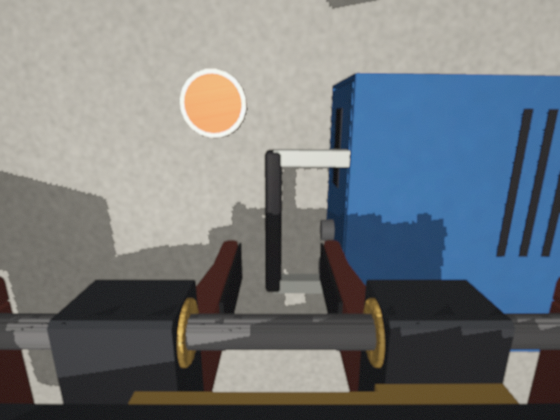

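The bar is at (272,150–290), between the fingertips at columns 238 and 325. I'll go down deeper, grip, and pull slowly.

```bash
python3 -m jog '[[0.46,[0.1,3,-0.2],[0,0,0]],[0.46,[0.1,6.2,-0.2],[0,0,0]],[0.46,[0.1,6.2,-0.2],[0,0,0]],[0,[0.1,6.2,-0.2],[0,0,0]],[0,[0.1,6.2,-0.2],[0,0,0]],[0,[0.1,6.2,-0.2],[0,0,0]],[0,[0.1,6.2,-0.2],[0,0,0]]]'
python3 -m jog '[[0,[0,0,-0.3],[0,0,0]],[0,[0,0,-0.8],[0,0,0]],[0,[0,0,-1.4],[0,0,0]],[0,[0,0,-2],[0,0,0]]]'
python3 - <<'E'
from h import *
im=ctrl.get_image("wrist"); cv2.imwrite("pics/w4.png",im["color"][:,:,::-1])
im=ctrl.get_image("side"); cv2.imwrite("pics/s4.png",im["color"][:,:,::-1])
E
```

```text
t: 5.2
ee_pos: [577.6, -72.1, 67.8]
orientation: [-1.123, 1.332, -1.334]
ft_force: [0.1, 0.6, 0.3]
width: 12.1
t: 5.6
ee_pos: [556.2, -68.4, 66.5]
orientation: [-1.124, 1.334, -1.333]
ft_force: [0.5, 0.3, 0.3]
width: 0.8
```

View pics/w4.png

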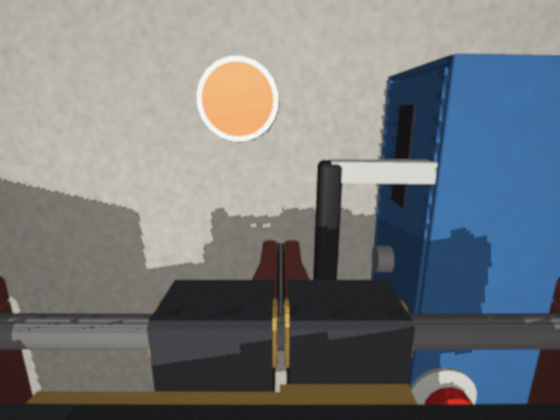

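View pics/s4.png

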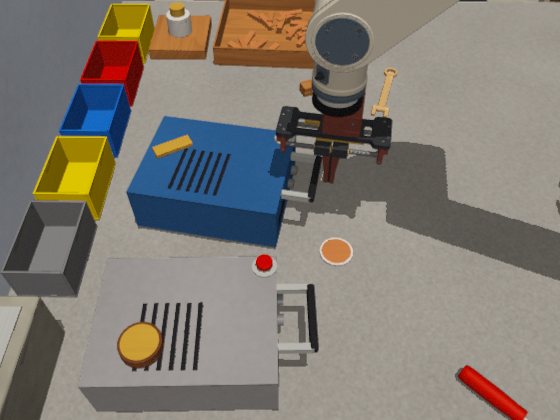

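The fingers ended up in front of the bar again, and the 12 mm reading may have been taken while they were still closing. I'll retry: straddle, look, close, wait, look again.

```bash
python3 -m jog '[[0.46,[0,-3,0],[0,0,0]],[0.46,[0,-6,0],[0,0,0]],[0.46,[0,-6,2],[0,0,0]],[0.46,[0,-6,2],[0,0,0]],[0.46,[0,-3,2],[0,0,0]],[0.46,[0,0,2],[0,0,0]],[0.46,[0,0,2],[0,0,0]]]'
python3 - <<'E'
from h import *
im=ctrl.get_image("wrist"); a=im["color"]
im=ctrl.get_image("scene"); b=im["color"]; 
cv2.imwrite("pics/w5.png",a[:,:,::-1])
cv2.imwrite("pics/c5.png",cv2.resize(b[120:300,130:370],None,fx=3,fy=3)[:,:,::-1])
E
```

```text
t: 6.4
ee_pos: [572.4, -71.4, 62.4]
orientation: [-1.13, 1.34, -1.329]
ft_force: [-0.2, 0.5, 0.4]
width: 40.6
```

View pics/w5.png

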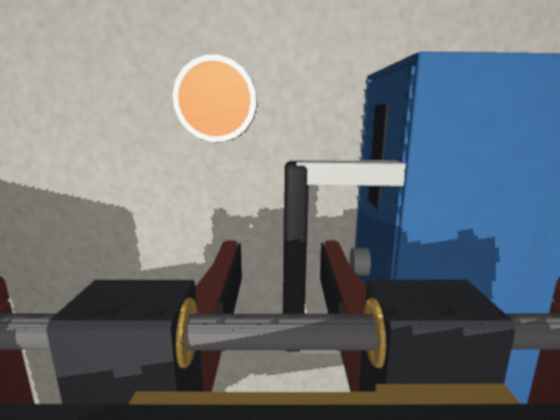

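View pics/c5.png

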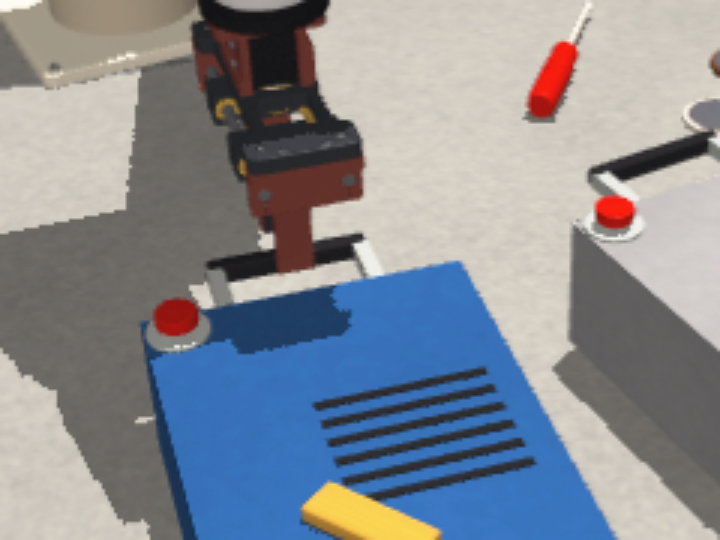

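The fingers clearly straddle the bar (one in front of it, one behind). I'll close and hold.

```bash
python3 -m jog '[[0,[0,0,0.2],[0,0,0]],[0,[0,0,0.2],[0,0,0]],[0,[0,0,0.2],[0,0,0]],[0,[0,0,0.2],[0,0,0]]]'; python3 -m jog '[[0,[0,0,0],[0,0,0]],[0,[0,0,0],[0,0,0]],[0,[0,0,0],[0,0,0]],[0,[0,0,0],[0,0,0]]]'
python3 -m jog '[[0,[0,0,-0.3],[0,0,0]],[0,[0,0,-0.3],[0,0,0]]]'
python3 - <<'E'
from h import *
im=ctrl.get_image("scene"); b=im["color"]; 
cv2.imwrite("pics/c6.png",cv2.resize(b[120:300,130:370],None,fx=3,fy=3)[:,:,::-1])
E
```

```text
t: 6.9
ee_pos: [579.2, -72.4, 67.3]
orientation: [-1.123, 1.332, -1.334]
ft_force: [0.2, 0.2, -0.2]
width: 12.0
t: 7.3
ee_pos: [579.5, -72.4, 67.2]
orientation: [-1.123, 1.332, -1.334]
ft_force: [-0.7, -0.7, 7.2]
width: 0.3
t: 7.5
ee_pos: [576.8, -72.0, 67.2]
orientation: [-1.122, 1.331, -1.335]
ft_force: [2.0, -0.7, 3.6]
width: 0.1
```

View pics/c6.png

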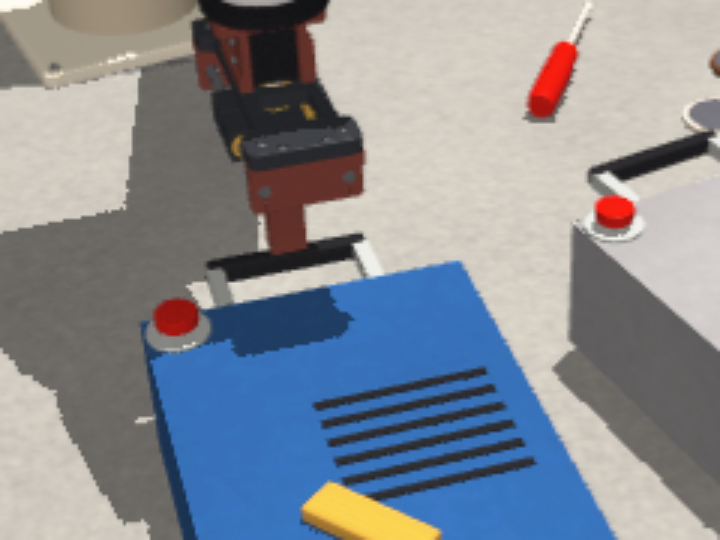

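```bash
python3 - <<'E'
from h import *
im=ctrl.get_image("side"); b=im["color"]; 
x=cv2.resize(b[80:230,230:430],None,fx=3,fy=3)
cv2.imwrite("pics/s7.png",x[:,:,::-1])
im=ctrl.get_image("wrist");cv2.imwrite("pics/w7.png",im["color"][:,:,::-1])
o=ctrl.get_obs();print(o["ft_force"],o["moment"],o["width"])
E
```

```text
[ 1.43355974 -0.69395631  5.81968977] [-0.16262807 -0.30271825  0.01932784] 0.4749113503966532
```

View pics/s7.png

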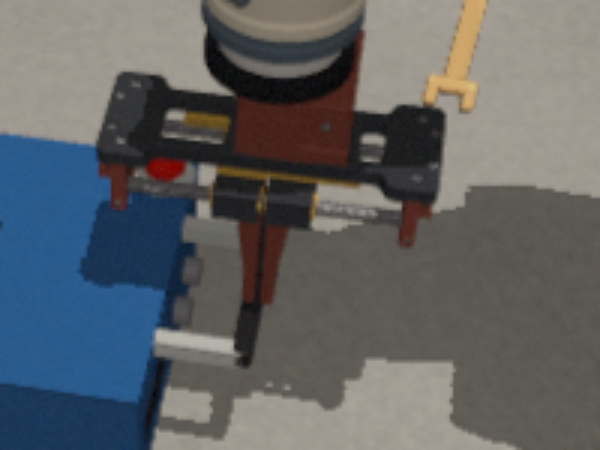

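View pics/w7.png

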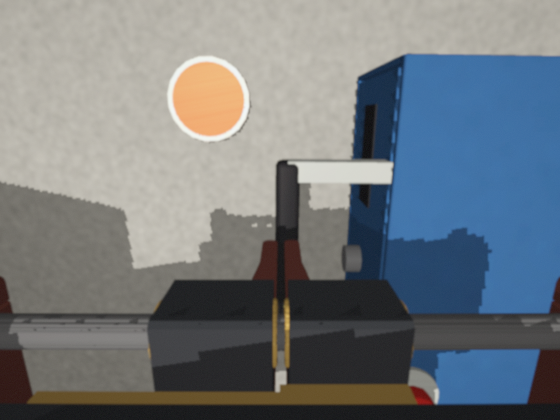

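```bash
python3 - <<'E'
from h import *
im=ctrl.get_image("scene")
o,d=rays(im,[[228.3,210.7],[130+290/3,120+252/3]])
for c,off in((np.array([574,-72,62.]),27),(np.array([577,-72,67.]),0),(np.array([577,-72,67.]),13)):
  for k in (0,1):
    p0=c+X*off; s=((p0-o)@X)/(d@X); print(off,k,(o+d*s[:,None])[k])
# z-map near tip
z=im["z_map"]
for v in range(194,216,2):
    dd=z[v,224:232:2]; print(v,[ (o+rays(im,[[u,v]])[1][0]*z[v,u]).round().tolist() for u in (226,)], dd.round())
E
```

```text
27 0 [600.40722711 -77.72723486  97.69337325]
27 1 [600.06889606 -79.65200322 113.42253625]
0 0 [577.48638083 -69.23297506  80.51110498]
0 1 [577.13812389 -71.21421197  96.70172767]
13 0 [589.87844944 -73.8253644   89.80063315]
13 1 [589.5355589  -75.77607181 105.74176941]
194 [[587.0, -74.0, 126.0]] [1010. 1009. 1013. 1016.]
196 [[583.0, -73.0, 119.0]] [1012. 1017. 1014. 1016.]
198 [[585.0, -74.0, 116.0]] [1016. 1016. 1017. 1017.]
200 [[587.0, -75.0, 113.0]] [1018. 1016. 1021. 1021.]
202 [[582.0, -74.0, 105.0]] [1021. 1025. 1024. 1019.]
204 [[583.0, -75.0, 101.0]] [1024. 1026. 1027. 1026.]
206 [[586.0, -76.0, 99.0]] [1029. 1024. 1029. 1026.]
208 [[584.0, -76.0, 93.0]] [1025. 1030. 1029. 1033.]
210 [[462.0, -32.0, -2.0]] [1034. 1189. 1181. 1183.]
212 [[470.0, -35.0, -2.0]] [1180. 1182. 1177. 1181.]
214 [[478.0, -38.0, -1.0]] [1179. 1175. 1173. 1176.]
```

The pictures show the real fingertips about 35 mm above the reported TCP, which agrees with the closed tips resting on the bar top at ee z 67. I'll check how low the gripper's body hangs before going deeper.

```bash
python3 - <<'E'
from h import *
e=ctrl.get_obs()["ee_pos"]; print(e)
for n,box in(("scene",(180,100,280,215)),("side",(255,60,400,200))):
    im=ctrl.get_image(n); z=im["z_map"]; c=im["color"].astype(int)
    x0,y0,x1,y1=box
    vv,uu=np.mgrid[y0:y1,x0:x1]; px=np.c_[uu.ravel(),vv.ravel()]
    o,d=rays(im,px); P=o+d*z[y0:y1,x0:x1].reshape(-1,1)
    rel=P-e; a=rel@X; b=rel@Y; h=rel[:,2]
    br=((c[...,0]>c[...,2]*1.5)&(c[...,0]<140)&(c[...,1]<70))[y0:y1,x0:x1].ravel()
    ok=(z[y0:y1,x0:x1].ravel()>0)&(P[:,2]>60)&(P[:,2]<330)
    for lo in range(-110,110,15):
        m=ok&br&(a>=lo)&(a<lo+15)&(abs(b)<60)
        m2=ok&(a>=lo)&(a<lo+15)&(abs(b)<60)&(h>45)
        if m.sum()>5: print(n,lo,m.sum(),"brown h 2%%/98%% %.0f %.0f  b %.0f %.0f"%(*np.percentile(h[m],[2,98]),*np.percentile(b[m],[2,98])), "any h min %.0f"%np.percentile(h[m2],2))
E
```

```text
[576.883854   -72.03910678  67.21233951]
scene -80 69 brown h 2%/98% 116 146  b -35 -18 any h min 116
scene -35 17 brown h 2%/98% 148 170  b -25 -20 any h min 125
scene -20 10 brown h 2%/98% 160 180  b -24 -21 any h min 123
scene -5 196 brown h 2%/98% 36 187  b -24 13 any h min 47
scene 10 267 brown h 2%/98% 53 202  b -33 26 any h min 68
scene 25 13 brown h 2%/98% 151 207  b -27 24 any h min 133
scene 70 384 brown h 2%/98% 116 144  b -33 29 any h min 116
scene 85 114 brown h 2%/98% 139 148  b -33 30 any h min 140
side -95 23 brown h 2%/98% 126 151  b 31 34 any h min 132
side -80 71 brown h 2%/98% 120 151  b 22 35 any h min 122
side -50 157 brown h 2%/98% 151 216  b -24 33 any h min 130
side -35 256 brown h 2%/98% 149 210  b 18 34 any h min 128
side -20 311 brown h 2%/98% 47 209  b 10 36 any h min 60
side -5 421 brown h 2%/98% 40 206  b 8 36 any h min 51
side 10 125 brown h 2%/98% 83 210  b -6 36 any h min 98
side 25 18 brown h 2%/98% 142 213  b -16 28 any h min 130
side 40 15 brown h 2%/98% 144 153  b -15 25 any h min 129
side 55 7 brown h 2%/98% 150 153  b 25 32 any h min 130
side 70 86 brown h 2%/98% 121 152  b 24 35 any h min 121
```

Everything fits if the real tool ends 35 mm short of the reported TCP: the tips are at +36 and the body at +116. From here I use tip z = ee z + 35, so the grasp needs ee z of about 41.

```bash
python3 -m jog '[[0,[0,-3,0.3],[0,0,0]],[0.46,[0,-3,0.3],[0,0,0]],[0.46,[0,-3,0.3],[0,0,0]],[0.46,[0,-3,0.3],[0,0,0]],[0.46,[0,-3,0.3],[0,0,0]],[0.46,[0,-0.5,0.3],[0,0,0]],[0.46,[0,2.6,0.3],[0,0,0]],[0.46,[0,2.6,0.3],[0,0,0]]]'
python3 -m jog '[[0,[0,0,0],[0,0,0]],[0,[0,0,0],[0,0,0]],[0,[0,0,0],[0,0,0]],[0,[0,0,0],[0,0,0]],[0,[0,0,0],[0,0,0]],[0,[0,0,0],[0,0,0]],[0,[0,0,0],[0,0,0]]]'
```

```text
t: 8.6
ee_pos: [575.2, -71.8, 36.7]
orientation: [-1.13, 1.34, -1.329]
ft_force: [-0.7, 0.1, -0.5]
width: 40.3
t: 9.3
ee_pos: [580.0, -72.5, 41.7]
orientation: [-1.122, 1.332, -1.335]
ft_force: [0.1, -0.9, 7.0]
width: 11.7
```

Gripped, with the opening holding at 11.7. Pulling now.

```bash
python3 -m jog '[[0,[0,0,-0.5],[0,0,0]],[0,[0,0,-1.5],[0,0,0]],[0,[0,0,-3],[0,0,0]],[0,[0,0,-4.5],[0,0,0]],[0,[0,0,-6],[0,0,0]],[0,[0,0,-7.5],[0,0,0]],[0,[0,0,-9],[0,0,0]],[0,[0,0,-10],[0,0,0]]]'
python3 -m jog '[[0,[0,0,-0.8],[0,0,0]],[0,[0,0,-1.6],[0,0,0]],[0,[0,0,-2.4],[0,0,0]],[0,[0,0,-3],[0,0,0]],[0,[0,0,-3.1],[0,0,0]],[0,[0,0,-3.1],[0,0,0]]]'
python3 - <<'E'
from h import *
cv2.imwrite("pics/s8.png",ctrl.get_image("side")["color"][:,:,::-1])
o=ctrl.get_obs();print((o["ee_pos"]-H)@X)
E
```

```text
t: 10.1
ee_pos: [481.9, -54.9, 41.7]
orientation: [-1.119, 1.33, -1.335]
ft_force: [9.6, 3.5, 4.1]
width: 12.0
t: 10.7
ee_pos: [451.4, -49.4, 41.6]
orientation: [-1.12, 1.331, -1.335]
ft_force: [4.3, 7.4, 8.5]
width: 11.3
-130.88813561658202
```

View pics/s8.png

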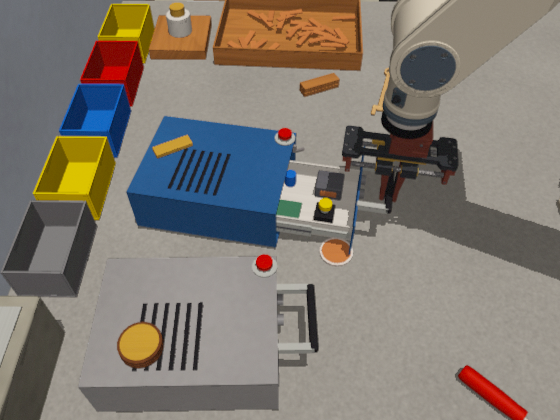

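The chassis is out about 130 mm, and the yellow button shows at (326,205). I'll release the bar, lift, check the lock and locate the button.

```bash
python3 -m jog '[[0.4,[0,0,0],[0,0,0]],[0.4,[0,0,0],[0,0,0]],[0.4,[0,0,0],[0,0,0]],[0.4,[0,-3,0],[0,0,0]],[0.4,[0,-7,0],[0,0,0]],[0.2,[0,-9,0],[0,0,0]],[0,[0,-9,0],[0,0,0]],[0,[0,-9,0],[0,0,0]]]'
python3 - <<'E'
from h import *
S={}
for n,yb,rb in(("scene",(180,120,300,240),(170,210,205,245)),("side",(300,185,350,230),(270,120,300,150))):
    im=ctrl.get_image(n);c=im["color"].astype(int)
    cv2.imwrite(f"pics/{n}9.png",im["color"][:,:,::-1])
    y=((c[...,0]>140)&(c[...,1]>120)&(c[...,2]<90)).astype(np.uint8)
    k=comps(y,yb,8); 
    for t in k: print(n,t[:2],plane(im,[t[1]],75))
E
```

```text
t: 11.55
ee_pos: [448.7, -50.2, 130.0]
orientation: [-1.125, 1.334, -1.333]
ft_force: [-0.4, 0.0, 0.0]
width: 14.6
scene (np.int32(105), array([241.78095238, 208.8952381 ])) [[577.34651669 -40.97409729  75.        ]]
side (np.int32(133), array([319.01503759, 202.64661654])) [[571.50834863 -35.00349913  75.        ]]
```

View pics/scene9.png

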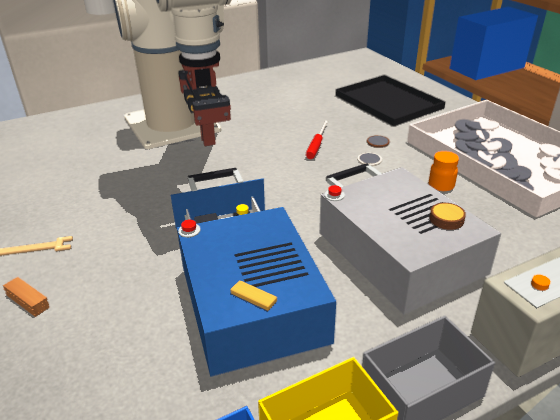

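View pics/side9.png

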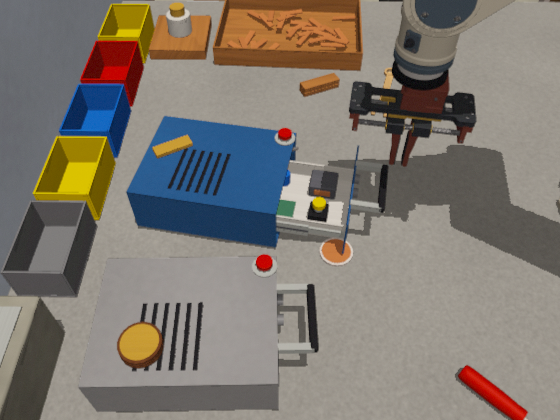

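```bash
python3 - <<'E'
from h import *
np.set_printoptions(precision=3,suppress=True)
im=ctrl.get_image("side");c=im["color"].astype(int)
y=((c[...,0]>140)&(c[...,1]>120)&(c[...,2]<90)).astype(np.uint8)
for t in comps(y,(300,185,350,230),8):
    print(t[:2],plane(im,[t[1]],75)); v,u=np.nonzero(t[2]); print(u.min(),u.max(),v.min(),v.max())
blk=(c.max(2)<55).astype(np.uint8)
for t in comps(blk,(372,160,395,215),60): print("handle",t[:2],plane(im,[t[1]],97), (plane(im,[t[1]],97)-H)@X)
delta([572,-37,130],Rt(X))
E
```

```text
(np.int32(132), array([319.015, 202.591])) [[571.503 -35.131  75.   ]]
312 325 197 210
handle (np.int32(306), array([382.608, 186.853])) [[461.914 -53.769  97.   ]] [-119.805]
t 11.7 p [448.298 -50.062 129.154] F [0.401 0.248 0.409] q [-0.138  0.259  2.047 -0.     0.839  0.033]
 shift cm [-3.381 -0.124 11.97 ] turn [0.003 0.004 0.   ]
```

The lock holds: the handle is steady at 120 mm out. The button is at (572,-37), against a predicted (571,-37). Moving above it.

```bash
python3 -m jog '[[0,[-1.2,0,4],[0,0,0]],[0,[-2.4,0,8],[0,0,0]],[0,[-3.4,0,12],[0,0,0]],[0,[-3.4,0,12],[0,0,0]],[0,[-3.4,4,12],[0,0,0]],[0,[-3.4,6.7,12],[0,0,0]],[0,[-3.4,6.7,12],[0,0,0]]]'
python3 - <<'E'
from h import *
np.set_printoptions(precision=3,suppress=True)
b=ctrl.get_image("side")["color"]
cv2.imwrite("pics/s10.png",cv2.resize(b[100:260,240:420],None,fx=3.5,fy=3.5)[:,:,::-1])
b=ctrl.get_image("scene")["color"]
cv2.imwrite("pics/c10.png",cv2.resize(b[120:280,150:330],None,fx=3.5,fy=3.5)[:,:,::-1])
delta([572,-37,32],Rt(X))
E
```

```text
t: 12.4
ee_pos: [568.8, -36.7, 59.0]
orientation: [-1.131, 1.341, -1.329]
ft_force: [-0.4, 0.2, -0.2]
width: 0.7
t 12.5 p [572.388 -36.96   62.847] F [-0.369  1.282  0.087] q [-0.085  0.521  1.82  -0.     0.804  0.085]
 shift cm [ 0.01   3.085 -0.029] turn [0.003 0.004 0.   ]
```

View pics/s10.png

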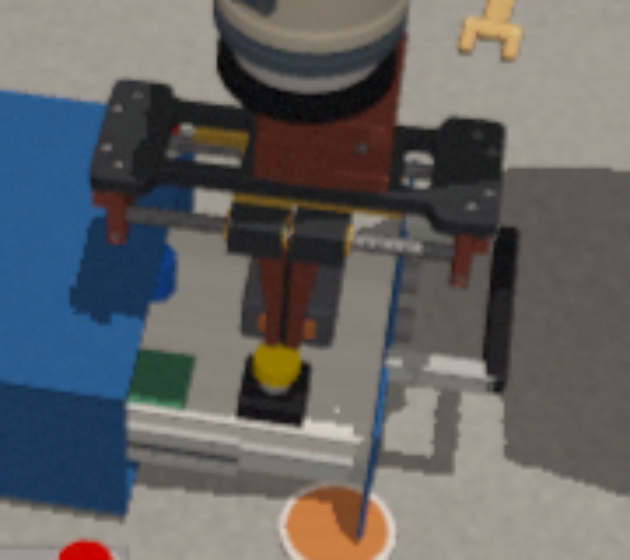

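View pics/c10.png

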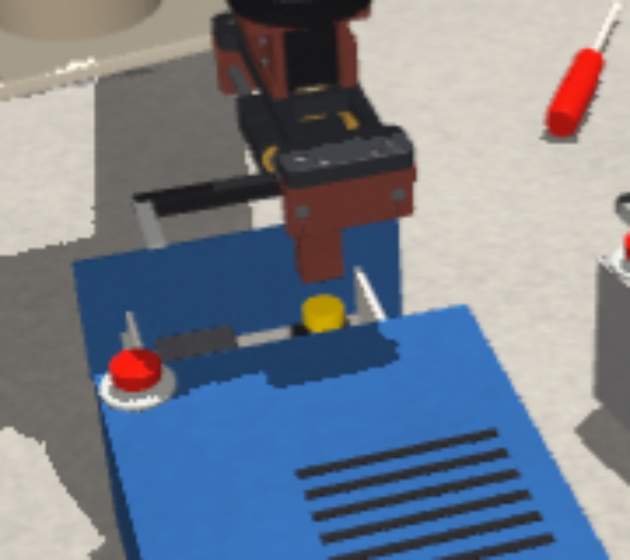

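The tips are directly above the yellow button. Pressing stepwise and watching the force.

```bash
python3 -m jog '[[0,[0,1,0],[0,0,0]],[0,[0,2,0],[0,0,0]],[0,[0,2.4,0],[0,0,0]],[0,[0,2.8,0],[0,0,0]],[0,[0,2.8,0],[0,0,0]]]'
python3 -m jog '[[0,[0,0.2,0],[0,0,0]],[0,[0,0.2,0],[0,0,0]]]'
python3 -m jog '[[0,[0,0.15,0],[0,0,0]],[0,[0,0.15,0],[0,0,0]]]'
```

```text
t: 13.0
ee_pos: [573.6, -37.0, 35.3]
orientation: [-1.124, 1.334, -1.333]
ft_force: [-0.1, -0.3, -0.5]
width: 0.2
t: 13.2
ee_pos: [573.9, -37.0, 33.7]
orientation: [-1.124, 1.333, -1.334]
ft_force: [0.8, 0.3, -0.6]
width: 0.6
t: 13.4
ee_pos: [574.0, -37.0, 32.3]
orientation: [-1.124, 1.333, -1.334]
ft_force: [0.3, 0.3, 2.2]
width: 0.3
```

```bash
python3 -m jog '[[0,[0,0.2,0],[0,0,0]],[0,[0,0.2,0],[0,0,0]]]'
python3 -m jog '[[0,[0,0.2,0],[0,0,0]],[0,[0,0.2,0],[0,0,0]]]'
python3 -m jog '[[0,[0,0.2,0],[0,0,0]],[0,[0,0.2,0],[0,0,0]]]'
```

```text
t: 13.6
ee_pos: [574.6, -37.1, 32.0]
orientation: [-1.123, 1.332, -1.334]
ft_force: [-4.8, -0.2, 19.6]
width: 0.5
t: 13.8
ee_pos: [575.2, -37.2, 31.8]
orientation: [-1.122, 1.331, -1.335]
ft_force: [-9.7, 0.5, 35.7]
width: 0.5
t: 14.0
ee_pos: [575.7, -37.2, 31.6]
orientation: [-1.121, 1.33, -1.335]
ft_force: [-12.9, 0.6, 51.9]
width: 0.4
```

Hard stop at ee z 32 (tip about 67). Backing off and checking by eye.

```bash
python3 -m jog '[[0,[0,-1,0],[0,0,0]],[0,[0,-5,0],[0,0,0]],[0,[0,-10,0],[0,0,0]],[0,[1,-10,-4],[0,0,0]],[0,[4,-10,-4],[0,0,0]],[0,[4,-10,-4],[0,0,0]]]'
python3 - <<'E'
from h import *
np.set_printoptions(precision=3,suppress=True)
b=ctrl.get_image("side")["color"]
cv2.imwrite("pics/s11.png",cv2.resize(b[100:260,240:420],None,fx=3.5,fy=3.5)[:,:,::-1])
im=ctrl.get_image("scene");b=im["color"]
cv2.imwrite("pics/c11.png",cv2.resize(b[120:280,150:330],None,fx=3.5,fy=3.5)[:,:,::-1])
for n,box in(("side",(300,185,350,230)),("scene",(220,190,270,240))):
  im=ctrl.get_image(n);c=im["color"].astype(int)
  y=((c[...,0]>140)&(c[...,1]>120)&(c[...,2]<90)).astype(np.uint8)
  for t in comps(y,box,8):
    v,u=np.nonzero(t[2]); print(n,t[:2],u.min(),u.max(),v.min(),v.max())
    z=im["z_map"][v,u]; o,d=rays(im,np.c_[u,v]); P=o+d*z[:,None]; print(np.percentile(P[:,2],[10,50,90]))
E
```

```text
t: 14.6
ee_pos: [526.6, -71.3, 126.5]
orientation: [-1.123, 1.334, -1.335]
ft_force: [1.4, 0.3, -0.2]
width: 0.5
side (np.int32(124), array([318.645, 205.395])) 312 325 200 212
[65.364 68.003 69.797]
scene (np.int32(74), array([241.824, 210.73 ])) 236 248 207 214
[63.669 66.369 67.662]
```

View pics/s11.png

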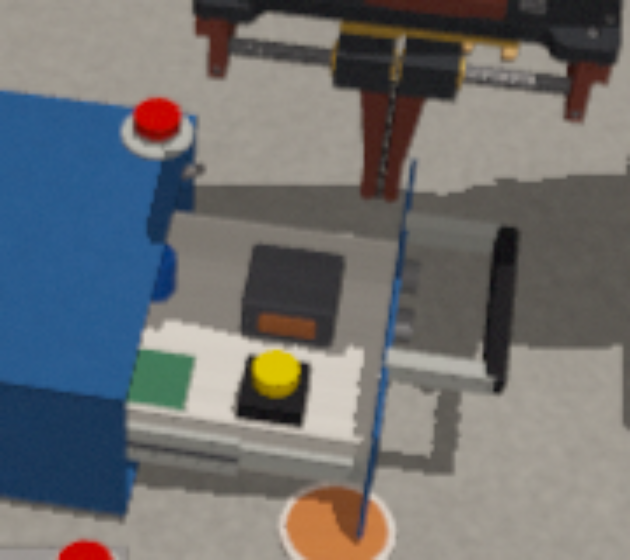

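View pics/c11.png

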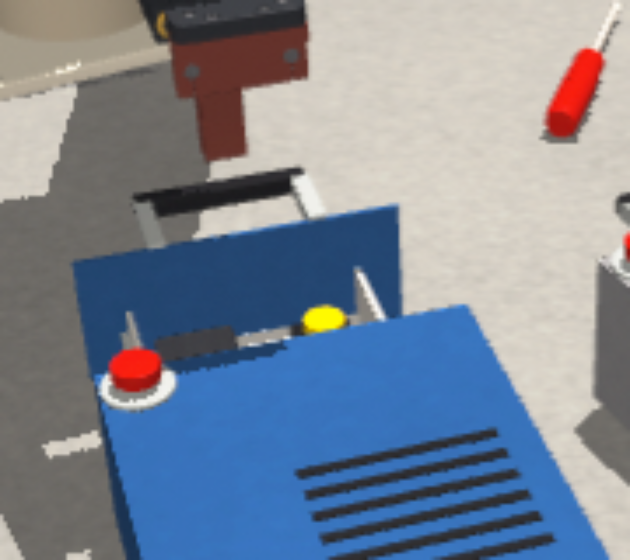

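The button's image dropped by about 2.8 px, which is 7.7 mm; with the hard stop, that means it is fully in. Next, the release.

```bash
python3 - <<'E'
from h import *
np.set_printoptions(precision=3,suppress=True)
S=[]
for n,rb in(("scene",(170,210,205,245)),("side",(270,120,300,150))):
    im=ctrl.get_image(n);c=im["color"].astype(int)
    red=((c[...,0]>130)&(c[...,1]<60)&(c[...,2]<60)).astype(np.uint8)
    r=max(comps(red,rb,5),key=lambda t:t[0]); print(n,r[:2],plane(im,[r[1]],119)); S+=[im,r[1]]
print(tri(*S))
delta([633.5,-167,126],Rt(X))
E
```

```text
scene (np.int32(141), array([188.34 , 225.255])) [[ 635.375 -166.656  119.   ]]
side (np.int32(103), array([284.417, 132.699])) [[ 633.033 -165.657  119.   ]]
(array([ 633.283, -166.393,  117.864]), np.float64(0.8532018754866085))
t 14.9 p [527.892 -69.076 125.734] F [-0.269  0.635  0.211] q [-0.153  0.373  1.881  0.     0.888  0.017]
 shift cm [ 7.872 -0.032 12.061] turn [ 0.     0.005 -0.   ]
```

```bash
python3 -m jog '[[0,[2.6,-0.5,4],[0,0,0]],[0,[5.2,-0.5,8],[0,0,0]],[0,[7.9,-0.5,12.1],[0,0,0]],[0,[7.9,-0.5,12.1],[0,0,0]],[0,[7.9,1.5,12.1],[0,0,0]],[0,[7.9,3,12.1],[0,0,0]],[0,[7.9,3,12.1],[0,0,0]]]'
python3 - <<'E'
from h import *
np.set_printoptions(precision=3,suppress=True)
b=ctrl.get_image("side")["color"]
cv2.imwrite("pics/s12.png",cv2.resize(b[60:220,200:380],None,fx=3.5,fy=3.5)[:,:,::-1])
b=ctrl.get_image("scene")["color"]
cv2.imwrite("pics/c12.png",cv2.resize(b[120:280,130:310],None,fx=3.5,fy=3.5)[:,:,::-1])
delta([633.5,-167,77],Rt(X))
E
```

```text
t: 15.6
ee_pos: [631.1, -166.6, 93.1]
orientation: [-1.128, 1.338, -1.329]
ft_force: [-1.2, 0.4, -0.3]
width: 0.2
t 15.7 p [ 632.896 -167.205   95.586] F [ 0.346 -0.076  0.312] q [-0.276  0.574  1.618  0.     0.952 -0.107]
 shift cm [-0.03   1.858  0.059] turn [ 0.002  0.005 -0.   ]
```

View pics/s12.png

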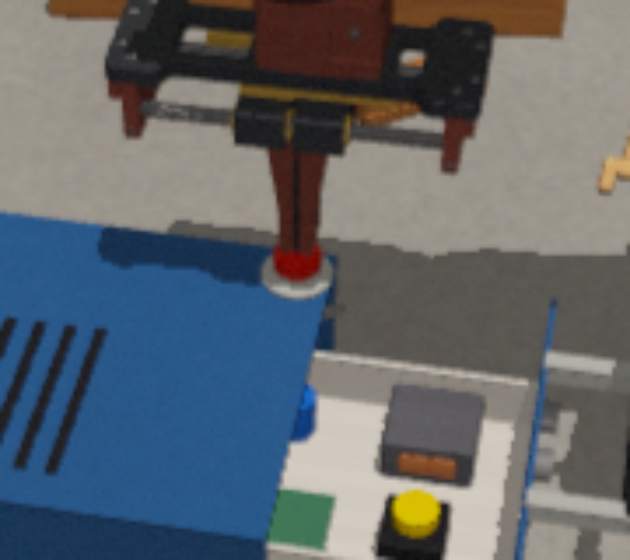

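View pics/c12.png

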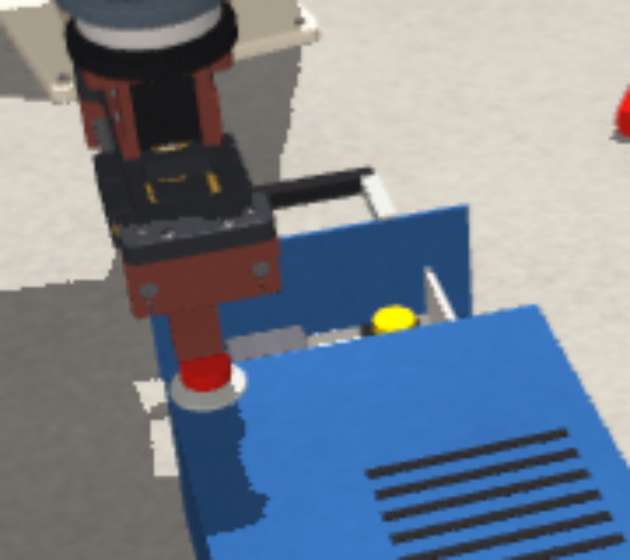

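The tips are right above the red release. Pressing.

```bash
python3 -m jog '[[0,[0,0.8,0],[0,0,0]],[0,[0,1.3,0],[0,0,0]],[0,[0,1.7,0],[0,0,0]],[0,[0,1.85,0],[0,0,0]],[0,[0,1.85,0],[0,0,0]]]'
python3 - <<'E'
from h import *
b=ctrl.get_image("side")["color"]
cv2.imwrite("pics/s13.png",b[:,:,::-1])
E
```

```text
t: 16.2
ee_pos: [634.1, -167.9, 78.0]
orientation: [-1.123, 1.332, -1.334]
ft_force: [2.1, 3.0, 3.5]
width: 0.5
```

View pics/s13.png

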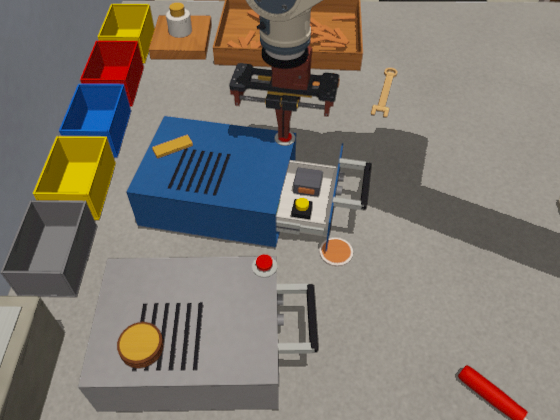

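The chassis is moving home: the handle has gone from column 382 to 367. I'll lift clear and wait.

```bash
python3 -m jog '[[0,[0,-1,0],[0,0,0]],[0,[0,-4,0],[0,0,0]],[0,[0,-8,0],[0,0,0]],[0,[0,-10,0],[0,0,0]],[0,[0,-10,0],[0,0,0]],[0,[0,-10,0],[0,0,0]],[0,[0,-10,0],[0,0,0]],[0,[0,-10,0],[0,0,0]]]'
python3 -m jog '[[0,[0,0,-4],[0,0,0]],[0,[0,0,-8],[0,0,0]],[0,[0,0,-12],[0,0,0]],[0,[0,0,-12],[0,0,0]],[0,[0,0,-12],[0,0,0]],[0,[0,0,-12],[0,0,0]],[0,[0,0,-12],[0,0,0]],[0,[0,0,-12],[0,0,0]]]'
python3 -m jog '[[0,[0,0,0],[0,0,0]],[0,[0,0,0],[0,0,0]],[0,[0,0,0],[0,0,0]],[0,[0,0,0],[0,0,0]],[0,[0,0,0],[0,0,0]],[0,[0,0,0],[0,0,0]],[0,[0,0,0],[0,0,0]],[0,[0,0,0],[0,0,0]]]'
python3 - <<'E'
from h import *
im=ctrl.get_image("side");c=im["color"].astype(int)
cv2.imwrite("pics/s14.png",im["color"][:,:,::-1])
blk=(c.max(2)<55).astype(np.uint8)
for t in comps(blk,(300,145,330,210),60): print("handle",t[:2],(plane(im,[t[1]],97)-H)@X)
im=ctrl.get_image("scene");cv2.imwrite("pics/c14.png",im["color"][:,:,::-1])
E
```

```text
t: 17.05
ee_pos: [632.3, -167.7, 175.8]
orientation: [-1.126, 1.336, -1.331]
ft_force: [-0.3, 0.8, -0.3]
width: 0.4
t: 17.85
ee_pos: [516.0, -147.8, 177.4]
orientation: [-1.124, 1.333, -1.333]
ft_force: [0.2, 1.4, 0.1]
width: 0.8
t: 18.65
ee_pos: [515.2, -147.7, 177.6]
orientation: [-1.124, 1.333, -1.333]
ft_force: [0.1, -0.6, 0.5]
width: 0.4
handle (np.int32(283), array([314.27915194, 176.93286219])) [-0.02868063]
```

View pics/s14.png

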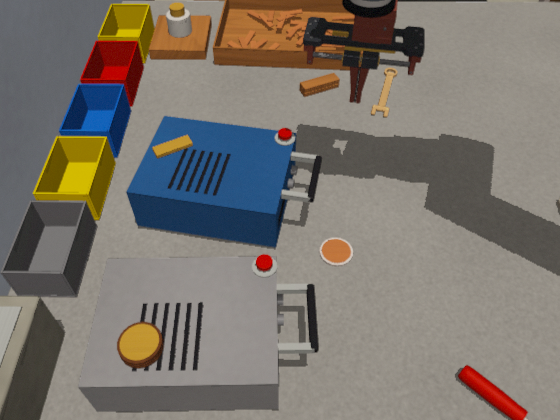

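View pics/c14.png

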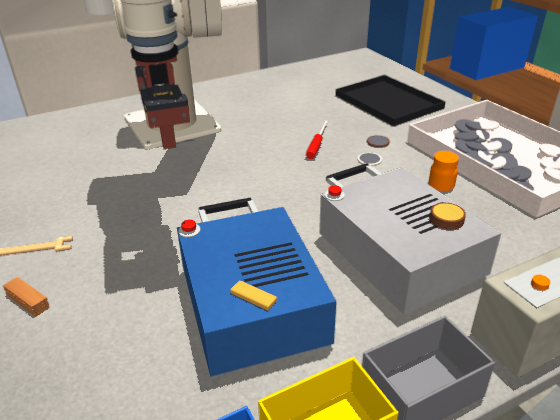

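The handle is back at its home pixels, the grey unit is unmoved and the arm is clear. Handing in.

```bash
python3 -c "
from workcell import ctrl
ctrl.close_job()"
```

```text
the job is handed in; nothing more can be done
```

The job is done and handed in at about 18.8 s. I pulled the blue chassis out until it locked, pushed the yellow breaker in, and pressed the red release. The chassis then ran home by itself.

**Last checks:**
- **Lock:** after I let go of the handle, the chassis stayed put at about 120 mm out.
- **Breaker:** in the side view the button had dropped by about 7.7 of its 8 mm, and it was against a hard stop. I had not yet backed off when the push reached about 52 N at the fingertips.
- **Home:** the blue handle is back at its starting position to within 1 mm as seen by the side camera. The breaker is now hidden under the cabinet, so I could not look at it again.
- **Surroundings:** the grey controller and the loose parts look unmoved, and the arm is clear of everything.

**What went wrong:** I closed on the handle three times without holding it. I pulled on two of those, and the chassis stayed home or ran back home. The cameras showed the real fingertips about 35 mm above the reported TCP, which disagrees with the description. Contact with the handle bar agreed with the cameras. I allowed for that from then on, and the fourth grasp held.

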